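# Put the hardness reference blocks back in their cases

### The job

The daily check of the hardness tester is finished and its five steel reference blocks have been left in two piles on the bench. Take the piles apart from the top and lay every block flat in its own open wooden case, fully down on the felt: each case's recess has the shape of its block and is slightly larger, so the largest disc goes in the largest round recess and so on. Set each one down on the felt, never letting a block drop.

Things in the scene. Friction and masses are not known exactly. Their poses are not given: they have to be found in the camera images.
- large_round_block: Hardness reference block: a plain ground-steel disc, 60 mm in diameter, the largest of the three discs, 16 mm thick, about 0.35 kg. Origin at the centre of its underside, z up. Stands on the bench (z = 0) as the bottom of a pile.
- square_block: Hardness reference block: a plain ground-steel block, square, 54 x 54 mm; its x and y axes are parallel to its sides, 16 mm thick, about 0.36 kg. Origin at the centre of its underside, z up. Stands on the bench (z = 0) as the bottom of a pile.
- rectangular_block: Hardness reference block: a plain ground-steel block, 60 mm long (its x axis) and 34 mm wide (its y axis), 16 mm thick, about 0.25 kg. Origin at the centre of its underside, z up. Lies second from the bottom in one of the two piles.
- medium_round_block: Hardness reference block: a plain ground-steel disc, 44 mm in diameter, the middle one of the three discs, 16 mm thick, about 0.19 kg. Origin at the centre of its underside, z up. Lies second from the bottom in one of the two piles.
- small_round_block: Hardness reference block: a plain ground-steel disc, 28 mm in diameter, the smallest of the three discs, 16 mm thick, about 0.08 kg. Origin at the centre of its underside, z up. Lies on top of the three-high pile.
- large_round_case: Open storage case for one block: flat slab of light wood 9 mm high, fixed to the bench, with the largest round recess, 72 mm in diameter, in a case 94 x 94 mm; it belongs to the 60 mm disc. The recess is centred, 5 mm deep with a grey felt floor 4 mm above the bench. Origin at the centre of the case's underside (on the bench), z up.
- square_case: Open storage case for one block: flat slab of light wood 9 mm high, fixed to the bench, with a square recess 66 x 66 mm, sides parallel to the case's x and y axes, in a case 88 x 88 mm; it belongs to the square block. The recess is centred, 5 mm deep with a grey felt floor 4 mm above the bench. Origin at the centre of the case's underside (on the bench), z up.
- rectangular_case: Open storage case for one block: flat slab of light wood 9 mm high, fixed to the bench, with an oblong recess 72 mm long (case's x axis) and 46 mm wide (y axis), in a case 94 x 68 mm; it belongs to the 60 x 34 mm block. The recess is centred, 5 mm deep with a grey felt floor 4 mm above the bench. Origin at the centre of the case's underside (on the bench), z up.
- medium_round_case: Open storage case for one block: flat slab of light wood 9 mm high, fixed to the bench, with the middle round recess, 56 mm in diameter, in a case 78 x 78 mm; it belongs to the 44 mm disc. The recess is centred, 5 mm deep with a grey felt floor 4 mm above the bench. Origin at the centre of the case's underside (on the bench), z up.
- small_round_case: Open storage case for one block: flat slab of light wood 9 mm high, fixed to the bench, with the smallest round recess, 40 mm in diameter, in a case 62 x 62 mm; it belongs to the 28 mm disc. The recess is centred, 5 mm deep with a grey felt floor 4 mm above the bench. Origin at the centre of the case's underside (on the bench), z up.
Things that resemble listed ones, but are neither listed nor needed, are in the scene too. What is shaped like the rectangular_block but green or turquoise is not meant.

How it is judged:
At the end, for the whole second after the job is handed in: Each of the five blocks lies in its own case: its centre within 11 mm of the case's centre horizontally, its underside on the recess floor (within 2.5 mm), flat (tilt under 0.06 rad), at rest (under 0.02 m/s) and let go by the fingers (horizontal distance between large_round_block and large_round_case below 0.011 m and z of large_round_block in the frame of large_round_case below 0.0065 m and angle between each of large_round_block, square_block, rectangular_block, medium_round_block, small_round_block's own z axis and vertical below 0.06 rad and linear speed of each of large_round_block, square_block, rectangular_block, medium_round_block, small_round_block below 0.02 m/s and contact force between each of large_round_block, square_block, rectangular_block, medium_round_block, small_round_block and the fingers below 0.1 N and horizontal distance between square_block and square_case below 0.011 m and z of square_block in the frame of square_case below 0.0065 m and horizontal distance between rectangular_block and rectangular_case below 0.011 m and z of rectangular_block in the frame of rectangular_case below 0.0065 m and horizontal distance between medium_round_block and medium_round_case below 0.011 m and z of medium_round_block in the frame of medium_round_case below 0.0065 m and horizontal distance between small_round_block and small_round_case below 0.011 m and z of small_round_block in the frame of small_round_case below 0.0065 m); the robot touches nothing.
It fails at once if a block is let fall: it moves faster than 0.6 m/s with no finger touching it (a drop of about 20 mm) ((contact force between large_round_block and the fingers below 0.05 N and linear speed of large_round_block above 0.6 m/s) or (contact force between square_block and the fingers below 0.05 N and linear speed of square_block above 0.6 m/s) or (contact force between rectangular_block and the fingers below 0.05 N and linear speed of rectangular_block above 0.6 m/s) or (contact force between medium_round_block and the fingers below 0.05 N and linear speed of medium_round_block above 0.6 m/s) or (contact force between small_round_block and the fingers below 0.05 N and linear speed of small_round_block above 0.6 m/s)).
It also fails if it takes over 141 s, if anything falls off the work surface, if the arm or the gripper's body presses on something with over 40 N, if the wrist force passes 120 N, or if a joint passes its speed limit or range.

### The arm

A 7-joint arm with a two-finger parallel gripper is mounted at the origin on the work surface. World frame = base frame: x ahead of the robot, y to its left, z up, the work surface at z = 0. Lengths are in m, angles in rad, forces in N, time in s.
With the tool pointing down it reaches from about 0.4 to 0.85 m from the base axis. Payload 10.4 kg.
Tool frame: the origin (TCP) lies at the very end of the fingers, on their centre line; the grasp point (between the pads) lies 19 mm behind it; x points along the fingers, y is the direction in which the jaws open and shut, and the axes are right-handed (so a half turn about x gives the same grasp; the last joint's range is limited). The gripper opens to 85 mm and grips with 20 to 120 N. Pads are 22 mm wide; open, the fingers measure 114 mm over their backs; the gripper's body (76 mm by 85 mm) begins 54 mm behind the grasp point. The pads swing forward as they close: fully open they stand 13 mm farther back than shut.
Start: joints at [-0.023, 0.332, -0.065, 1.46, 0.022, 1.35, -0.088], TCP at [0.625, 0, 0.231] pointing down, gripper open.
Joint ranges: [-2.6, 2.6], [-0.5, 2.12], [-1.47, 1.34], [0.16, 2.42], [-1.27, 4.41], [0.06, 2.06], [-2.6, 2.6]. Speed limits (rad/s): [2.22, 2.22, 2.79, 2.79, 3.14, 3.14, 3.14].

### API

Orientations are given as a unit quaternion [x, y, z, w].
In Python, from workcell import monitor, camera, ticket, regions_of gives the robot as it stands.
- The arm moves only by the tool step_arm, never from a script. Its argument "increments" is a list of rows, each a list of 5 numbers: the finger opening in m, from 0 to 0.0854, then the shift along the world's x, y, z in m, then the turn about the world's z in rad. A call has 1 to 12 rows; each row shifts and turns the commanded pose from where the row before left it; what a row does not reach is not made up. A row lasts 1/12 s, in which the tool goes at most 41.7 mm and 7.16 degrees, less where a joint would pass 70% of its speed; a pose out of reach is approached as far as the arm can. A call with a gripper value outside its range is refused whole. The fingers move at their own pace and stop on an object; "force" is the grip in N (left out, the last holds). Time passes only in rows, so rows that do not move let the fingers close. It gives the time, the measured TCP pose, the force and the opening at its end, in the units of the state.
- monitor.get_obs(): the state, without advancing time (a new reading comes with each control period).
- camera(name): name is "scene" or "side" or "wrist"; returns a dict with "color" (384x512x3 uint8, red, green, blue), "range_z" (384x512 float32, m along the optical axis (not along the pixel's ray), 0 where there is no reading), "fx", "fy", "cx", "cy" (pixels), "cam_to_world" (4x4, takes a point from camera to world coordinates). Camera axes: x right, y up, looking along -z (the intrinsics and any distortion apply to the point x, -y, -z); pixel columns grow to the right and rows downward; lengths in m; the calibration is good to about 2 mm. A picture is of the moment at which its call begins.
- ticket.hand_in(): hands the job in, once; it reports no verdict.
Trained networks look in a picture, given as the dict that the camera call returned (one of the last four; its "shot" number tells which), for a name from the list of things; names that differ only in an ending like _2 or _b are one class to them, and where a whole thing is asked for, a point or a joint stands for the part that bears it (a point fixed in the world has none). Each returns a list of dicts, best first, with "p" (0 to 1); they miss things now and then, are a little off and sometimes report something else, mostly with a low value. They report only what shows in the picture. A call takes as long as a camera call. They do not tell look-alikes from the thing itself.
- regions_of(picture, query): "region" (384x512 bool, what is visible of it) and "centre" ([row, column] in pixels, amid what is visible of it).
The state is a dict: "clock": time; "joint_pos": joint angles; "joint_velocities": joint speeds; "tau": joint torques, N m; "position": TCP position; "ee_rot": TCP orientation; "ft_force": force on the tool from outside, world axes, zero at the start; "torque": the same for the moment, N m; "grip_width": opening from 0.0 (shut) to 1.0 (fully open).
Only numpy, scipy, OpenCV 4.12 (cv2) and the standard library are available. Lean on these libraries where they do the work, as an engineer would, in place of code of your own. Each camera call takes 0.05 s, during which the arm holds its last target. There are 200 camera calls.

## Working session

There is one attempt and no reset: what is moved stays moved. The work goes in short steps, Python scripts to look and compute and a tool call to move; the robot and the scene stay as the last step left them, time stands still between calls to the robot, and variables do not carry over. Pictures are saved under pics/ and viewed, about 12 in all and at most 16, crops included, and the job is handed in when it is done.

Besides the shell and the picture viewer there is one more tool, called after "Emit:" as name([rows], argument=value, ...), one row to a line, values as JSON. step_arm: Moves the arm, as the interface text tells. Its arguments: {"type":"object","properties":{"increments":{"type":"array"},"force":{"type":"number"}},"required":["increments"]}

```bash
mkdir -p pics; ls; cat > h.py <<'E'
import numpy as np, cv2
from workcell import monitor, camera, ticket, regions_of
NAMES=["large_round_block","square_block","rectangular_block","medium_round_block","small_round_block","large_round_case","square_case","rectangular_case","medium_round_case","small_round_case"]
def cloud(p):
    z=p["range_z"]; r,c=np.mgrid[0:z.shape[0],0:z.shape[1]]
    P=np.stack([(c-p["cx"])/p["fx"]*z,-(r-p["cy"])/p["fy"]*z,-z,np.ones_like(z)],-1)
    return (P@np.array(p["cam_to_world"]).T)[...,:3]
def save(n,p,crop=None,s=1):
    im=p["color"][:,:,::-1]
    if crop: im=im[crop[0]:crop[1],crop[2]:crop[3]]
    cv2.imwrite("pics/"+n+".png",cv2.resize(im,None,fx=s,fy=s,interpolation=cv2.INTER_CUBIC))
E
python3 - <<'E'
from h import *
print(monitor.get_obs())
for v in ["scene","side","wrist"]:
    p=camera(v); save(v+"0",p,s=1.5); X=cloud(p); print(v,{k:np.round(p[k],3).tolist() for k in p if k in("fx","fy","cx","cy","cam_to_world")},[k for k in p])
    for n in NAMES:
        for d in regions_of(p,n)[:3]:
            m=d["region"]&(p["range_z"]>0)
            if m.sum()<5: continue
            Q=X[m]; zt=np.percentile(Q[:,2],90); T=Q[abs(Q[:,2]-zt)<.004]
            print(n,round(d["p"],2),np.round(d["centre"]),m.sum(),"ztop %.3f"%zt,"mid",np.round((T.min(0)+T.max(0))/2,3)[:2],"ext",np.round(np.ptp(T,0),3)[:2])
E
```

```text
pics
{'clock': 0.0, 'joint_pos': array([-0.02260457,  0.33284029, -0.06471124,  1.46093797,  0.0215996 ,
        1.34990416, -0.08849784]), 'joint_velocities': array([-0.00191025,  0.00107592,  0.00135144, -0.00156946, -0.00071403,
        0.00045665, -0.00076937]), 'tau': array([ 4.98105128e-04, -6.25449800e+01,  4.97091911e-02, -3.91610491e+01,
        1.63588714e-02,  9.83294769e-03, -6.01235030e-06]), 'position': array([6.24624727e-01, 4.21543004e-06, 2.30537279e-01]), 'ee_rot': array([-0.49962671, -0.50034223,  0.50035395, -0.49967662]), 'ft_force': array([-0.43020878,  0.9006335 ,  0.7316115 ]), 'torque': array([-0.01897509, -0.00392641, -0.01443581]), 'grip_width': 1.0015108568653028}
scene {'fx': 365.215, 'fy': 365.215, 'cx': 257.85, 'cy': 189.477, 'cam_to_world': [[0.764, -0.428, 0.482, 0.952], [0.645, 0.508, -0.571, -0.534], [-0.001, 0.747, 0.664, 0.685], [0.0, 0.0, 0.0, 1.0]]} ['color', 'range_z', 'fx', 'fy', 'cx', 'cy', 'cam_to_world', 'shot']
large_round_block 0.55 [203. 243.] 184 ztop 0.019 mid [ 0.46  -0.003] ext [0.062 0.061]
rectangular_block 0.74 [190. 206.] 250 zto
[... 2802 characters left out ...]
 0.067]
rectangular_block 0.9 [118.  21.] 1416 ztop 0.018 mid [0.372 0.046] ext [0.041 0.04 ]
rectangular_block 0.74 [164. 111.] 1469 ztop 0.034 mid [ 0.463 -0.001] ext [0.062 0.064]
rectangular_block 0.72 [203.  21.] 2069 ztop 0.018 mid [ 0.359 -0.05 ] ext [0.036 0.06 ]
medium_round_block 0.76 [170. 242.] 1386 ztop 0.034 mid [ 0.605 -0.007] ext [0.043 0.044]
small_round_block 0.97 [166.  95.] 774 ztop 0.050 mid [0.458 0.001] ext [0.028 0.027]
square_case 0.82 [ 21. 102.] 3998 ztop 0.010 mid [0.476 0.134] ext [0.099 0.049]
medium_round_case 0.81 [ 24. 265.] 4596 ztop 0.011 mid [0.628 0.127] ext [0.101 0.063]
small_round_case 0.72 [272. 161.] 455 ztop 0.011 mid [ 0.49  -0.145] ext [0.06 0.08]
```

View pics/side0.png

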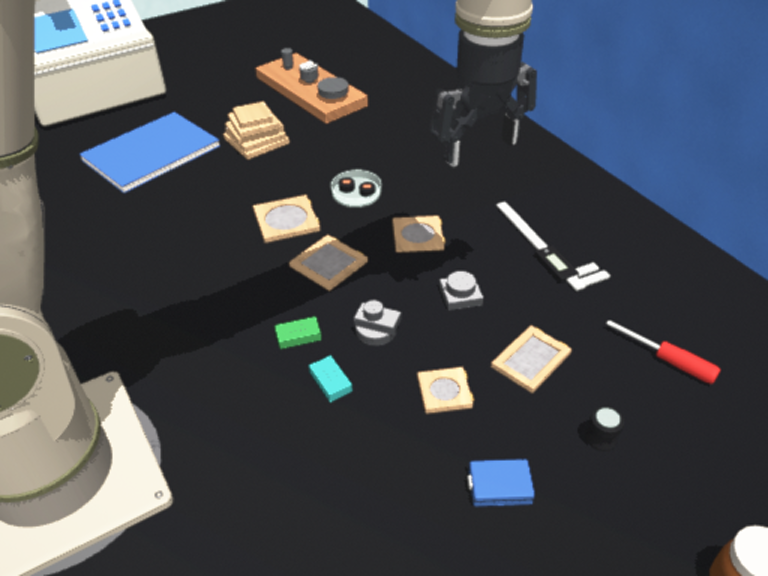

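View pics/wrist0.png

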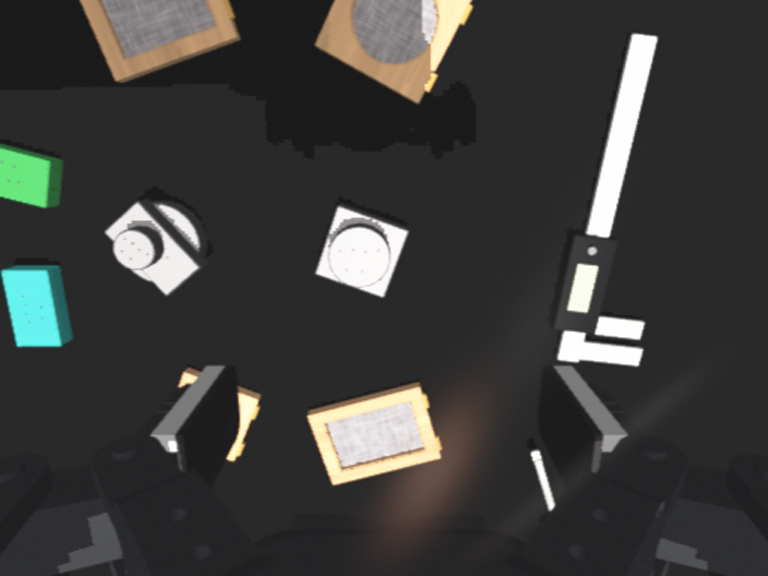

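The images show two grey piles. At side0 (376,318) the large disc has the grey rectangular block and the small disc on it. At (461,287) the square has the medium disc on it. Rectangular candidates are green (298,332), turquoise (330,378) and grey in the pile (378,318). The grey one is meant. I'll confirm that in a crop while fitting poses.

```bash
cat >> h.py <<'E'
PILES={"p1":(.459,0),"p2":(.604,-.007)}
CASES={"large":(.459,.303),"square":(.468,.165),"rect":(.613,-.164),"medium":(.628,.148),"small":(.48,-.147)}
def rect(xy):
    (c,s,a)=cv2.minAreaRect((xy*1000).astype(np.float32))
    if s[0]<s[1]: s=s[::-1]; a+=90     # a = direction of long side, world deg
    return "c %.1f %.1f size %.1f x %.1f longdir %.1f"%(*c,*s,(a+90)%180-90)
def circ(xy):
    c,r=cv2.minEnclosingCircle((xy*1000).astype(np.float32)); return "circ %.1f %.1f d %.1f"%(*c,2*r)
def band(X,p,ctr,lo,hi,R=.05):
    m=(p["range_z"]>0)&(np.hypot(X[...,0]-ctr[0],X[...,1]-ctr[1])<R)&(X[...,2]>lo)&(X[...,2]<hi)
    return X[m]
def case(p,X,ctr,R=.078):
    near=(p["range_z"]>0)&(np.hypot(X[...,0]-ctr[0],X[...,1]-ctr[1])<R)&(X[...,2]<.03)
    im=p["color"].astype(int); wood=near&(im[...,0]-im[...,2]>25)&(im[...,0]>70)
    w=cv2.morphologyEx(wood.astype(np.uint8),cv2.MORPH_OPEN,np.ones((2,2),np.uint8))
    if w.sum()<60: return "none"
    cs,_=cv2.findContours(w,cv2.RETR_EXTERNAL,cv2.CHAIN_APPROX_NONE)
    k=max(cs,key=cv2.contourArea); f=np.zeros_like(w); cv2.drawContours(f,[cv2.convexHull(k)],-1,1,-1)
    fe=((f>0)&(w==0)).astype(np.uint8); n,l,st,_=cv2.connectedComponentsWithStats(cv2.erode(fe,np.ones((2,2),np.uint8)))
    if n<2: return "nofelt"
    i=1+np.argmax(st[1:,4]); F=X[(l==i)&(p["range_z"]>0)]; W=X[(w>0)]
    return "wood z %.1f %s | felt z %.1f %s %s"%(np.median(W[:,2])*1e3,rect(W[:,:2]),np.median(F[:,2])*1e3,rect(F[:,:2]),circ(F[:,:2]))
def blocks(p,X,which=PILES):
    for k in which:
        for lo,hi in((.042,.06),(.027,.041),(.011,.0245)):
            B=band(X,p,PILES[k],lo,hi)
            if len(B)>40:
                zt=np.median(B[:,2]); B=B[abs(B[:,2]-zt)<.003]; print(" ",k,"z %.1f n %d"%(zt*1e3,len(B)),rect(B[:,:2]),circ(B[:,:2]))
E
python3 - <<'E'
from h import *
for v in ["scene","side","wrist"]:
    p=camera(v); X=cloud(p); print(v); blocks(p,X)
    for c in CASES: print("  ",c,case(p,X,CASES[c]))
    if v=="wrist": save("crop1",p,(110,220,50,300),3)
    if v!="wrist":
        T=X[(X[...,2]>.2)&(X[...,2]<.32)&(abs(X[...,0]-.625)<.08)&(abs(X[...,1])<.03)&(p["range_z"]>0)]; print("tips",np.percentile(T[:,2],[0,1,3,10]),np.ptp(T[T[:,2]<.26],0), T[T[:,2]<.26].mean(0))
E
```

```text
scene
  p1 z 48.4 n 67 c 457.8 2.0 size 27.7 x 26.0 longdir -73.8 circ 457.3 2.5 d 29.2
  p1 z 33.2 n 120 c 462.1 -1.4 size 61.2 x 33.7 longdir -51.7 circ 460.9 -0.7 d 67.1
  p1 z 16.6 n 88 c 462.2 -3.7 size 57.8 x 51.2 longdir 33.6 circ 460.2 -0.3 d 60.0
  p2 z 32.6 n 188 c 603.8 -5.5 size 44.6 x 41.5 longdir -81.8 circ 604.4 -5.1 d 46.8
  p2 z 16.8 n 149 c 605.3 -6.6 size 55.8 x 54.2 longdir 68.1 circ 605.1 -7.8 d 71.5
   large wood z 8.9 c 663.7 -96.2 size 1045.0 x 95.9 longdir -61.2 | felt z 5.7 c 559.5 156.7 size 400.6 x 57.1 longdir -57.4 circ 559.1 156.4 d 400.6
   square wood z 8.1 c 675.3 -172.5 size 904.0 x 107.0 longdir -59.3 | felt z 5.5 c 478.3 163.3 size 61.3 x 60.9 longdir -73.2 circ 477.1 165.0 d 81.8
   rect wood z 8.6 c 746.3 -342.1 size 551.3 x 111.2 longdir -54.5 | felt z 5.1 c 619.2 -161.1 size 67.6 x 40.8 longdir 15.2 circ 619.6 -162.6 d 76.7
   medium wood z 9.0 c 802.5 -153.0 size 811.1 x 110.0 longdir -60.9 | felt z 5.5 c 635.9 147.0 size 47.3 x 45.8 longdir -47.4 circ 636.7 148.4 d 51.8
   small wood z 8.9 c 710.8 -310.2 size 653.4 x 75.9 longdir -36.3 | fel
[... 1833 characters left out ...]
d 44.0
  p2 z 16.9 n 1018 c 605.5 -7.6 size 54.5 x 53.9 longdir 70.1 circ 605.6 -7.1 d 73.9
   large none
   square wood z 9.6 c 525.2 124.5 size 217.7 x 66.5 longdir -11.8 | felt z 5.4 c 474.7 149.8 size 63.6 x 38.9 longdir 18.0 circ 474.7 150.9 d 72.9
   rect wood z 8.7 c 604.6 -92.1 size 302.1 x 122.6 longdir -75.0 | felt z 5.2 c 615.3 -166.2 size 69.5 x 42.1 longdir 15.9 circ 615.8 -167.1 d 79.7
   medium wood z 9.8 c 629.3 136.5 size 104.4 x 84.0 longdir 47.5 | felt z 5.4 c 630.1 139.5 size 51.9 x 39.1 longdir -0.1 circ 630.0 145.4 d 54.1
   small wood z 9.2 c 565.3 -69.9 size 286.3 x 100.9 longdir 47.5 | felt z 246.9 c 534.4 -87.7 size 196.2 x 14.3 longdir 62.6 circ 539.1 -90.1 d 196.2
```

View pics/crop1.png

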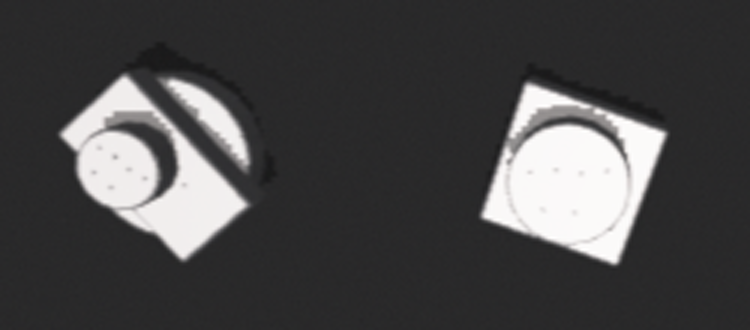

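The crop shows the grey rectangle at crop (160,165), under the small disc at (117,168) and on the large disc. Its 60×34 mm fit at z 16–32 confirms it. The medium disc is on the square at (570,175). I'll move above pile 1 and fix the case fit on the way.

Emit:
step_arm([
  [0.06,-0.028,0,0,0],
  [0.06,-0.028,0,0,0],
  [0.06,-0.028,0,0,-0.0],
  [0.06,-0.028,0,0,0],
  [0.06,-0.028,0,0,0],
  [0.06,-0.027,0.0015,0,0],
  [0.06,0,0,0,0],
  [0.06,0,0,0,0],
], force=60)

```text
clock: 2.47
position: [0.4576, 0.0015, 0.232]
ee_rot: [0.5, 0.5, -0.5, 0.5]
ft_force: [0.6, 0.3, 0.2]
grip_width: 0.706
```

```bash
sed -i 's/^    w=cv2.morph.*/    w=cv2.morphologyEx(wood.astype(np.uint8),cv2.MORPH_OPEN,np.ones((3,3),np.uint8))*wood.astype(np.uint8)/' h.py
python3 - <<'E'
from h import *
print(np.round(monitor.get_obs()["position"],4))
for v in ["scene","side","wrist"]:
    p=camera(v); X=cloud(p); print(v)
    if v=="wrist": blocks(p,X)
    for c in CASES: print("  ",c,case(p,X,CASES[c]))
E
```

```text
[0.4576 0.0015 0.232 ]
scene
   large wood z 9.3 c 458.1 312.4 size 113.0 x 112.3 longdir 76.1 | felt z 5.6 c 463.1 306.5 size 61.8 x 58.6 longdir 16.0 circ 464.3 305.6 d 64.5
   square wood z 9.3 c 467.1 171.9 size 107.3 x 94.5 longdir -71.6 | felt z 5.4 c 469.8 165.6 size 62.0 x 60.8 longdir -70.9 circ 471.1 167.2 d 77.1
   rect wood z 8.6 c 610.7 -158.1 size 102.4 x 79.7 longdir 15.7 | felt z 4.9 c 615.0 -161.3 size 66.9 x 40.6 longdir 17.3 circ 615.6 -161.4 d 75.8
   medium wood z 9.3 c 627.5 155.6 size 93.8 x 90.4 longdir -28.4 | felt z 5.2 c 630.3 151.3 size 45.1 x 44.7 longdir -86.3 circ 630.5 151.3 d 49.0
   small wood z 9.0 c 475.6 -139.7 size 76.8 x 68.3 longdir -23.2 | felt z 5.1 c 479.0 -143.1 size 31.1 x 29.1 longdir -86.2 circ 480.2 -142.7 d 32.9
side
   large wood z 9.5 c 463.5 309.4 size 114.6 x 101.6 longdir 77.4 | felt z 5.9 c 461.9 302.8 size 63.6 x 60.7 longdir -53.3 circ 461.1 303.5 d 66.2
   square wood z 9.5 c 472.1 171.7 size 102.8 x 102.7 longdir 17.0 | felt z 5.8 c 469.6 165.5 size 60.6 x 60.1 longdir 18.7 circ 470.3 163.7 d 79.3
   rect wood z 9.2 c 617.9 -
[... 746 characters left out ...]
-7.4 d 44.4
  p2 z 17.0 n 955 c 605.1 -7.5 size 54.5 x 54.0 longdir -19.7 circ 604.7 -7.4 d 74.3
   large none
   square wood z 9.8 c 476.9 149.1 size 95.0 x 55.2 longdir 17.7 | felt z 5.4 c 473.8 151.7 size 63.5 x 38.1 longdir 17.9 circ 473.6 152.2 d 72.4
   rect wood z 9.3 c 600.4 -157.7 size 130.1 x 54.3 longdir 13.9 | felt z 5.4 c 571.8 -80.1 size 235.3 x 24.9 longdir -47.4 circ 575.7 -76.5 d 235.6
   medium wood z 9.8 c 631.3 145.0 size 85.5 x 76.8 longdir -27.8 | felt z 5.5 c 630.1 140.7 size 52.2 x 39.7 longdir -0.1 circ 630.1 147.4 d 53.5
   small wood z 3.7 c 487.1 -170.6 size 110.2 x 97.6 longdir 71.2 | felt z 5.2 c 480.0 -147.6 size 34.7 x 34.7 longdir 0.3 circ 480.0 -148.0 d 37.4
```

Emit:
step_arm([
  [0.05,0,0,-0.035,0],
  [0.05,0,0,-0.035,0],
  [0.05,0,0,-0.035,0],
  [0.05,0,0,-0.035,0],
  [0.05,0,0,-0.03,0],
  [0.05,0,0,-0.015,0],
  [0.05,0,0,-0.008,0],
  [0.05,0,0,0,0],
  [0.02,0,0,0,0],
  [0.02,0,0,0,0],
  [0.02,0,0,0,0],
  [0.02,0,0,0,0],
])

```text
clock: 3.62
position: [0.4593, 0.0016, 0.0398]
ee_rot: [0.501, 0.499, -0.499, 0.501]
ft_force: [-0.5, 0.4, 7.4]
grip_width: 0.29
```

Emit:
step_arm([
  [0.02,0,0,0,0],
  [0.02,0,0,0,0],
])

```text
clock: 3.78
position: [0.4593, 0.0016, 0.0398]
ee_rot: [0.501, 0.499, -0.499, 0.501]
ft_force: [-0.6, -1.1, 6.0]
grip_width: 0.292
```

Emit:
step_arm([
  [0.02,0,0,0.01,0],
  [0.02,0,0,0.025,0],
  [0.02,0,0,0.03,0],
  [0.02,0.003,-0.02,0.02,0],
  [0.02,0.004,-0.03,0,0],
  [0.02,0.005,-0.03,0,0],
  [0.02,0.005,-0.03,0,0],
  [0.02,0.003,-0.025,0,0],
  [0.02,0.001,-0.0125,0,0],
  [0.02,0,0,0,0],
  [0.02,0,0,0,0],
])

```text
clock: 4.7
position: [0.479, -0.1463, 0.1241]
ee_rot: [0.501, 0.5, -0.5, 0.5]
ft_force: [-0.1, -0.4, -0.9]
grip_width: 0.289
```

```bash
python3 - <<'E'
from h import *
o=monitor.get_obs(); print(np.round(o["position"],4),o["grip_width"])
for v in ["wrist","side"]:
    p=camera(v); X=cloud(p); print("small",case(p,X,CASES["small"]))
    blocks(p,X)
    B=band(X,p,(.48,-.146),.06,.11,.03)
    print(len(B), B.min(0),B.max(0)) if len(B) else 0
    save("small_"+v,p,*(((120,340,200,400),3) if v=="side" else (None,1)))
E
```

```text
[ 0.479  -0.1463  0.1241] 0.2887208872320957
small wood z 9.8 c 480.4 -149.1 size 68.6 x 67.2 longdir -23.2 | felt z 5.3 c 479.5 -146.7 size 37.1 x 36.5 longdir -89.6 circ 479.8 -146.7 d 38.0
  p1 z 32.9 n 809 c 470.7 -27.5 size 33.5 x 16.0 longdir -0.1 circ 470.8 -19.5 d 33.5
  p1 z 17.1 n 674 c 461.3 -25.9 size 56.4 x 18.7 longdir -2.8 circ 461.7 -17.1 d 56.4
  p2 z 32.9 n 735 c 603.8 -24.8 size 34.5 x 10.1 longdir -0.9 circ 603.8 -20.6 d 34.5
  p2 z 17.0 n 1469 c 599.6 -22.7 size 54.2 x 23.5 longdir -18.8 circ 599.9 -22.0 d 58.3
small wood z 9.7 c 483.3 -142.5 size 74.4 x 68.8 longdir 67.0 | felt z 5.6 c 480.4 -145.2 size 32.9 x 31.8 longdir -2.0 circ 480.5 -146.1 d 35.2
  p1 z 33.0 n 338 c 461.2 -2.1 size 60.0 x 37.0 longdir -51.0 circ 460.6 -2.5 d 68.2
  p1 z 17.6 n 138 c 452.6 -16.0 size 64.7 x 28.2 longdir -27.2 circ 459.0 -3.4 d 64.7
  p2 z 15.8 n 31 c 596.5 -29.5 size 51.0 x 16.4 longdir -29.7 circ 596.5 -29.5 d 53.5
```

View pics/small_wrist.png

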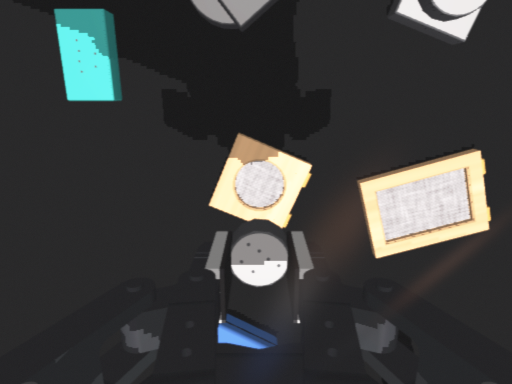

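The small disc is held between the pads at (259,258), and its case is just ahead at (260,184). Next I measure the disc's top height and centre in the hand.

```bash
cat >> h.py <<'E'
def held(p,X,w=.06):
    o=monitor.get_obs()["position"]; im=p["color"].astype(int)
    m=(p["range_z"]>0)&(np.abs(X[...,0]-o[0])<w)&(np.abs(X[...,1]-o[1])<w)&(X[...,2]>o[2]-.03)&(X[...,2]<o[2]+.03)&(im.min(-1)>85)
    B=X[m]; h,e=np.histogram(B[:,2],60); z=e[h.argmax()]; B=B[abs(B[:,2]-z)<.002]
    print("held n",len(B),"top z-tcp %.1f"%(np.median(B[:,2]-o[2])*1e3),rect(B[:,:2]-o[:2]),circ(B[:,:2]-o[:2]))
E
python3 - <<'E'
from h import *
p=camera("wrist"); X=cloud(p); held(p,X,.03)
E
```

```text
held n 2533 top z-tcp 9.2 c -1.1 -1.0 size 38.8 x 27.2 longdir -2.6 circ -0.2 5.4 d 40.1
```

Emit:
step_arm([
  [0.02,0.001,0,-0.03,0],
  [0.02,0,0,-0.03,0],
  [0.02,0,0,-0.03,0],
  [0.02,0,0,-0.012,0],
  [0.02,0,0,-0.005,0],
  [0.02,0,0,-0.002,0],
  [0.02,0,0,-0.001,0],
  [0.02,0,0,-0.001,0],
  [0.02,0,0,-0.001,0],
  [0.02,0,0,0,0],
])

```text
clock: 5.68
position: [0.4805, -0.146, 0.012]
ee_rot: [0.5, 0.5, -0.5, 0.5]
ft_force: [0.9, 0.6, -0.9]
grip_width: 0.289
```

Emit:
step_arm([
  [0.02,0,0,-0.0005,0],
  [0.02,0,0,-0.0005,0],
  [0.02,0,0,0,0],
])

```text
clock: 5.93
position: [0.4806, -0.1461, 0.0118]
ee_rot: [0.5, 0.5, -0.5, 0.5]
ft_force: [-4.9, 1.8, 13.7]
grip_width: 0.289
```

Emit:
step_arm([
  [0.05,0,0,0,0],
  [0.05,0,0,0,0],
  [0.05,0,0,0,0],
  [0.06,0,0,0.01,0],
  [0.065,0,0,0.025,0],
  [0.065,0,0,0.035,0],
  [0.065,0,0.02,0.03,0.11],
  [0.065,-0.004,0.035,0,0.12],
  [0.065,-0.005,0.035,0,0.12],
  [0.065,-0.005,0.03,0,0.12],
  [0.065,-0.004,0.02,0,0.12],
  [0.065,0,0.004,0,0.09],
])

```text
clock: 6.93
position: [0.4614, 0.002, 0.1112]
ee_rot: [0.301, 0.64, -0.301, 0.64]
ft_force: [-0.1, -0.1, 0.3]
grip_width: 0.761
```

Emit:
step_arm([
  [0.06,0,0,0,0],
  [0.06,0,0,0,0],
])

```text
clock: 7.1
position: [0.4621, -0.0023, 0.1109]
ee_rot: [0.306, 0.637, -0.306, 0.638]
ft_force: [-0.0, 0.2, 0.8]
grip_width: 0.702
```

```bash
python3 - <<'E'
from h import *
from scipy.spatial.transform import Rotation as R
o=monitor.get_obs(); print(np.round(o["position"],4),o["grip_width"],R.from_quat(o["ee_rot"]).as_matrix()[:,1])
for v in ["wrist","side","scene"]:
    p=camera(v); X=cloud(p); print(v); blocks(p,X)
    B=band(X,p,(.48,-.146),.015,.03,.03); B.size and print("small",len(B),np.median(B[:,2]),circ(B[:,:2]))
    print(case(p,X,CASES["rect"]))
E
```

```text
[ 0.4621 -0.0023  0.1109] 0.7017547153359385 [7.79399902e-01 6.26526693e-01 3.07884065e-04]
wrist
  p1 z 33.0 n 4065 c 461.7 -1.7 size 60.0 x 34.1 longdir -50.9 circ 461.9 -1.6 d 67.8
  p1 z 17.0 n 1443 c 456.8 1.5 size 59.6 x 52.8 longdir 42.5 circ 459.1 -0.9 d 59.9
  p2 z 32.0 n 90 c 597.7 12.1 size 15.0 x 3.7 longdir 23.2 circ 598.0 11.5 d 15.0
  p2 z 16.9 n 606 c 599.8 18.5 size 42.0 x 19.7 longdir 10.1 circ 601.3 10.2 d 42.1
small 55 0.01797899989219484 circ 487.5 -137.4 d 15.9
none
side
  p1 z 33.1 n 335 c 461.4 -1.4 size 60.1 x 37.1 longdir -52.8 circ 460.9 -2.1 d 65.8
  p1 z 17.3 n 128 c 452.2 -16.7 size 64.7 x 29.9 longdir -27.2 circ 458.9 -3.7 d 64.7
  p2 z 33.3 n 206 c 602.4 -7.8 size 42.7 x 40.4 longdir 54.2 circ 604.2 -9.4 d 46.8
  p2 z 17.1 n 177 c 603.9 -7.7 size 54.9 x 54.1 longdir 69.6 circ 603.7 -6.8 d 73.1
small 140 0.021123738945287407 circ 479.4 -147.1 d 29.2
wood z 9.4 c 617.7 -158.7 size 108.3 x 75.0 longdir 16.0 | felt z 5.6 c 614.8 -163.5 size 65.5 x 39.9 longdir 16.2 circ 614.2 -163.7 d 74.3
scene
  p1 z 32.7 n 203 c 462.1 -1.2 size 61.2 x 33.7 longdir -51.8 circ 462.5 -1.5 d 66.6
  p1 z 17.0 n 85 c 463.2 -4.9 size 57.4 x 52.9 longdir 33.6 circ 461.6 -3.9 d 63.3
  p2 z 32.7 n 182 c 604.3 -6.9 size 43.8 x 40.5 longdir -18.5 circ 604.3 -5.6 d 45.6
  p2 z 16.9 n 151 c 605.4 -7.2 size 54.4 x 53.7 longdir -21.0 circ 604.9 -7.7 d 71.8
small 89 0.020407671049509246 circ 480.2 -145.0 d 28.1
wood z 8.8 c 610.9 -158.4 size 103.1 x 79.5 longdir 16.7 | felt z 5.0 c 613.0 -161.5 size 69.5 x 40.1 longdir 18.2 circ 614.6 -161.6 d 76.4
```

Small disc seated, top at about 20 mm. Now the rectangle.

Emit:
step_arm([
  [0.06,0,0.0005,-0.03,0],
  [0.06,0,0,-0.03,0],
  [0.06,0,0,-0.018,0],
  [0.06,0,0,-0.011,0],
  [0.06,0,0,0,0],
  [0.025,0,0,0,0],
  [0.025,0,0,0,0],
  [0.025,0,0,0,0],
  [0.025,0,0,0,0],
  [0.025,0,0,0,0],
  [0.025,0,0,0,0],
])

```text
clock: 8.17
position: [0.4631, -0.0017, 0.0229]
ee_rot: [0.305, 0.637, -0.304, 0.639]
ft_force: [-2.0, -2.0, 6.7]
grip_width: 0.377
```

Emit:
step_arm([
  [0.025,0,0,0.005,0],
  [0.025,0,0,0.02,0],
  [0.025,0,0,0.03,0],
  [0.025,0.01,-0.01,0.03,0.1],
  [0.025,0.02,-0.025,0,0.12],
  [0.025,0.025,-0.03,0,0.12],
  [0.025,0.027,-0.03,0,0.12],
  [0.025,0.025,-0.027,0,0.12],
  [0.025,0.02,-0.02,0,0.12],
  [0.025,0.015,-0.015,0,0.12],
  [0.025,0.01,-0.005,0,0.12],
  [0.025,0,0,0,0.12],
])

```text
clock: 9.17
position: [0.6153, -0.1656, 0.1067]
ee_rot: [-0.061, 0.704, 0.061, 0.705]
ft_force: [-0.9, -0.4, -2.2]
grip_width: 0.378
```

Emit:
step_arm([
  [0.025,0,0,0,0.11],
  [0.025,0,0,0,0],
  [0.025,0,0,0,0],
])

```text
clock: 9.42
position: [0.6139, -0.1635, 0.1067]
ee_rot: [-0.097, 0.7, 0.097, 0.7]
ft_force: [-0.2, -0.4, -3.0]
grip_width: 0.375
```

```bash
cat > look.py <<'E'
import sys
from h import *
from scipy.spatial.transform import Rotation as R
o=monitor.get_obs(); j=R.from_quat(o["ee_rot"]).as_matrix()[:,1]
print(np.round(o["position"],4),round(o["grip_width"],3),"jaw deg %.1f"%np.degrees(np.arctan2(j[1],j[0])))
c=sys.argv[1]; p=camera("wrist"); X=cloud(p); held(p,X,.045); print(case(p,X,CASES[c])); save("w_"+c,p)
p=camera("side"); X=cloud(p); blocks(p,X); print(case(p,X,CASES[c]))
E
python3 look.py rect
```

```text
[ 0.6139 -0.1635  0.1067] 0.375 jaw deg 105.8
held n 9125 top z-tcp 10.0 c 0.1 -0.3 size 60.1 x 46.8 longdir 15.9 circ -0.2 0.5 d 67.7
wood z 9.8 c 608.5 -165.5 size 84.2 x 72.5 longdir 16.2 | felt z 115.5 c 612.6 -161.3 size 74.2 x 47.5 longdir 24.0 circ 611.5 -159.0 d 85.4
  p1 z 17.2 n 441 c 458.5 -1.6 size 59.5 x 58.2 longdir 68.2 circ 460.0 -2.2 d 63.0
  p2 z 33.1 n 214 c 603.4 -6.4 size 42.6 x 40.5 longdir 54.6 circ 603.2 -6.2 d 44.9
  p2 z 17.1 n 174 c 603.6 -7.7 size 54.5 x 54.4 longdir 69.2 circ 604.2 -6.5 d 73.5
wood z 9.5 c 617.9 -158.5 size 109.7 x 75.6 longdir 16.2 | felt z 5.6 c 614.1 -163.2 size 66.0 x 45.2 longdir 19.6 circ 614.4 -163.3 d 72.7
```

View pics/w_rect.png

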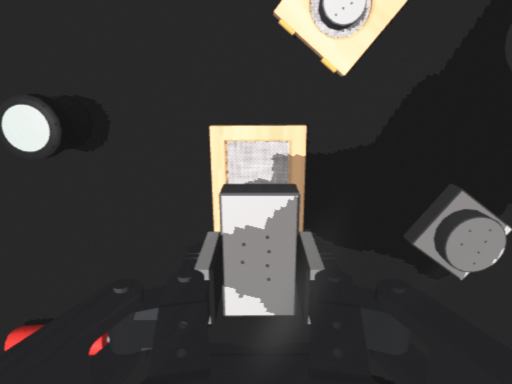

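Rectangle is held square to its case, block at (260,250) and felt at (258,160). The small disc lies in its case at (345,5). Lowering now.

Emit:
step_arm([
  [0.025,0.0005,-0.0005,-0.03,0],
  [0.025,0,0,-0.03,0],
  [0.025,0,0,-0.02,0],
  [0.025,0,0,-0.01,0],
  [0.025,0,0,-0.003,0],
  [0.025,0,0,-0.001,0],
  [0.025,0,0,-0.001,0],
  [0.025,0,0,-0.0005,0],
  [0.025,0,0,0,0],
])

```text
clock: 10.27
position: [0.6153, -0.1642, 0.0121]
ee_rot: [-0.099, 0.7, 0.098, 0.701]
ft_force: [-0.4, 0.4, -2.7]
grip_width: 0.376
```

Emit:
step_arm([
  [0.025,-0.0005,0,-0.0005,0],
  [0.025,0,0,-0.0005,0],
  [0.025,0,0,-0.0005,0],
  [0.025,0,0,0,0],
])

```text
clock: 10.6
position: [0.6145, -0.1641, 0.011]
ee_rot: [-0.098, 0.7, 0.098, 0.701]
ft_force: [-4.2, 1.2, 9.5]
grip_width: 0.371
```

Emit:
step_arm([
  [0.055,0,0,0,0],
  [0.055,0,0,0,0],
  [0.055,0,0,0,0],
  [0.06,0,0,0.01,0],
  [0.07,0,0,0.03,0],
  [0.075,0,0,0.035,0],
  [0.075,0,0.02,0.025,-0.1],
  [0.075,-0.002,0.035,0,-0.11],
  [0.075,-0.003,0.035,0,-0.11],
  [0.075,-0.003,0.035,0,-0.11],
  [0.075,-0.0025,0.025,0,-0.11],
  [0.075,0,0.007,0,-0.09],
])

```text
clock: 11.6
position: [0.6032, -0.0007, 0.1104]
ee_rot: [0.124, 0.696, -0.122, 0.696]
ft_force: [0.6, 0.8, 0.1]
grip_width: 0.877
```

Emit:
step_arm([
  [0.07,0,0,0,0],
  [0.07,0,0,0,0],
  [0.07,0,0,0,0],
])

```text
clock: 11.85
position: [0.6037, -0.0087, 0.1097]
ee_rot: [0.123, 0.696, -0.123, 0.697]
ft_force: [0.1, 0.1, -0.6]
grip_width: 0.819
```

```bash
cat > look2.py <<'E'
import sys
from h import *
from scipy.spatial.transform import Rotation as R
o=monitor.get_obs(); j=R.from_quat(o["ee_rot"]).as_matrix()[:,1]
print(np.round(o["position"],4),round(o["grip_width"],3),"jaw deg %.1f"%np.degrees(np.arctan2(j[1],j[0])))
for v in ("wrist","side","scene"):
    p=camera(v); X=cloud(p); print(v); blocks(p,X)
    for c in sys.argv[1:]:
        B=band(X,p,CASES[c],.014,.03,.045)
        if len(B)>20: print("  in case",c,"z %.1f"%(np.median(B[:,2])*1e3),rect(B[abs(B[:,2]-np.median(B[:,2]))<.003][:,:2]))
E
python3 look2.py rect
```

```text
[ 0.6037 -0.0087  0.1097] 0.819 jaw deg 70.0
wrist
  p1 z 16.9 n 1957 c 478.8 -8.1 size 53.7 x 17.9 longdir 70.4 circ 471.0 -5.3 d 53.7
  p2 z 33.0 n 3006 c 604.1 -7.2 size 43.0 x 42.9 longdir -34.9 circ 604.1 -7.3 d 43.7
  p2 z 17.0 n 2052 c 604.9 -7.3 size 54.4 x 54.1 longdir -19.8 circ 604.8 -7.4 d 74.6
  in case rect z 20.8 c 612.2 -163.3 size 55.5 x 35.0 longdir 15.8
side
  p1 z 17.3 n 429 c 458.2 -1.2 size 59.9 x 57.8 longdir 86.2 circ 458.5 -0.5 d 62.6
  p2 z 33.0 n 208 c 602.8 -7.2 size 43.8 x 40.3 longdir 54.6 circ 604.7 -8.3 d 45.6
  p2 z 17.4 n 173 c 603.7 -8.0 size 59.2 x 53.6 longdir 69.9 circ 602.8 -6.4 d 74.3
  in case rect z 21.1 c 614.0 -162.9 size 61.2 x 34.2 longdir 16.9
scene
  p1 z 16.7 n 266 c 460.6 -0.3 size 59.7 x 57.0 longdir -46.9 circ 460.4 0.0 d 62.4
  p2 z 32.8 n 188 c 604.0 -6.2 size 44.8 x 41.2 longdir -76.8 circ 603.1 -6.6 d 45.9
  p2 z 16.6 n 151 c 605.0 -6.6 size 55.3 x 53.7 longdir -20.6 circ 605.1 -7.8 d 71.5
  in case rect z 20.5 c 614.4 -162.3 size 59.8 x 35.4 longdir 15.5
```

Emit:
step_arm([
  [0.07,0.0003,0.0013,-0.03,0],
  [0.07,0,0,-0.03,0],
  [0.07,0,0,-0.018,0],
  [0.07,0,0,-0.0105,0],
  [0.07,0,0,0,0],
  [0.035,0,0,0,0],
  [0.035,0,0,0,0],
  [0.035,0,0,0,0],
  [0.035,0,0,0,0],
  [0.035,0,0,0,0],
  [0.035,0,0,0,0],
])

```text
clock: 12.92
position: [0.6051, -0.0061, 0.023]
ee_rot: [0.124, 0.695, -0.123, 0.697]
ft_force: [-2.3, -2.1, 5.2]
grip_width: 0.478
```

Emit:
step_arm([
  [0.035,0,0,0.005,0],
  [0.035,0,0,0.02,0],
  [0.035,0,0,0.03,0],
  [0.035,0.002,0.015,0.03,0],
  [0.035,0.004,0.025,0,0],
  [0.035,0.005,0.03,0,0],
  [0.035,0.005,0.03,0,0],
  [0.035,0.005,0.03,0,0],
  [0.035,0.003,0.02,0,0],
  [0.035,0.002,0.006,0,0],
  [0.035,0,0,0,0],
  [0.035,0,0,0,0],
])

```text
clock: 13.92
position: [0.63, 0.1495, 0.1062]
ee_rot: [0.123, 0.696, -0.124, 0.696]
ft_force: [0.6, -0.7, -1.4]
grip_width: 0.483
```

```bash
python3 look.py medium
```

```text
[0.63   0.1495 0.1062] 0.483 jaw deg 69.9
held n 6573 top z-tcp 10.0 c -2.6 -1.8 size 50.6 x 42.6 longdir 46.6 circ -6.0 2.9 d 56.6
wood z 9.8 c 629.9 147.3 size 82.9 x 81.2 longdir 62.3 | felt z 5.9 c 624.3 149.2 size 53.2 x 42.7 longdir 73.4 circ 627.5 148.0 d 56.1
  p1 z 17.2 n 438 c 458.0 -0.6 size 59.7 x 57.8 longdir 77.0 circ 457.3 -1.1 d 61.9
  p2 z 17.2 n 398 c 604.1 -7.3 size 55.3 x 55.1 longdir 70.7 circ 604.5 -7.3 d 74.8
wood z 9.6 c 633.7 155.1 size 100.8 x 85.3 longdir 62.0 | felt z 5.9 c 629.1 147.3 size 48.3 x 46.8 longdir 0.7 circ 629.9 148.2 d 50.9
```

View pics/w_medium.png

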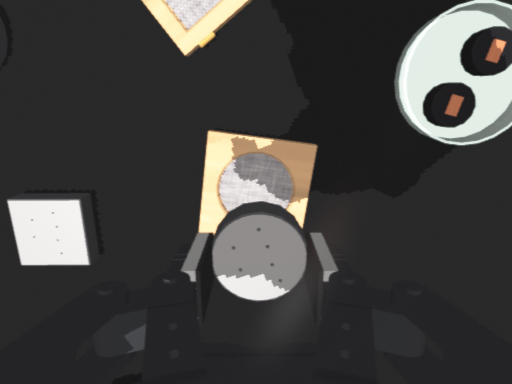

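The medium disc is held at (260,255), with its felt at (256,190) in line. Lowering.

Emit:
step_arm([
  [0.035,0,-0.0007,-0.03,0],
  [0.035,0,0,-0.03,0],
  [0.035,0,0,-0.02,0],
  [0.035,0,0,-0.01,0],
  [0.035,0,0,-0.003,0],
  [0.035,0,0,-0.001,0],
  [0.035,0,0,-0.0005,0],
  [0.035,0,0,0,0],
])

```text
clock: 14.68
position: [0.6309, 0.1497, 0.0129]
ee_rot: [0.124, 0.695, -0.123, 0.697]
ft_force: [0.5, -0.6, -1.9]
grip_width: 0.479
```

Emit:
step_arm([
  [0.035,0,0,-0.0005,0],
  [0.035,0,0,-0.0005,0],
  [0.035,0,0,0,0],
])

```text
clock: 14.93
position: [0.6304, 0.1498, 0.0111]
ee_rot: [0.124, 0.696, -0.123, 0.697]
ft_force: [-0.4, 0.4, 1.6]
grip_width: 0.48
```

Emit:
step_arm([
  [0.035,0,0,-0.0004,0],
  [0.065,0,0,0,0],
  [0.065,0,0,0,0],
  [0.065,0,0,0,0],
  [0.07,0,0,0.01,0],
  [0.085,0,0,0.03,0],
  [0.085,-0.004,-0.02,0.035,0],
  [0.085,-0.005,-0.03,0.025,0],
  [0.085,-0.006,-0.035,0,0],
  [0.085,-0.006,-0.035,0,0],
  [0.085,-0.0045,-0.028,0,0],
  [0.085,0,-0.0085,0,0],
])

```text
clock: 15.93
position: [0.6037, -0.0132, 0.111]
ee_rot: [0.125, 0.696, -0.126, 0.696]
ft_force: [0.3, -0.7, -0.4]
grip_width: 0.998
```

Emit:
step_arm([
  [0.085,0,0,0,0],
  [0.085,0,0,0,0],
  [0.085,0,0,0,0],
])

```text
clock: 16.18
position: [0.6046, -0.0047, 0.1102]
ee_rot: [0.123, 0.696, -0.122, 0.696]
ft_force: [-0.2, 0.8, 0.2]
grip_width: 0.993
```

```bash
python3 look2.py medium
```

```text
[ 0.6046 -0.0047  0.1102] 0.993 jaw deg 70.0
wrist
  p1 z 16.9 n 2058 c 478.4 -8.0 size 54.5 x 18.8 longdir 70.3 circ 469.9 -4.9 d 54.5
  p2 z 17.0 n 5141 c 604.6 -7.2 size 54.0 x 53.6 longdir 70.2 circ 604.8 -7.3 d 74.7
  in case medium z 21.0 c 630.2 150.1 size 44.0 x 43.1 longdir 29.9
side
  p1 z 17.2 n 435 c 458.7 -1.1 size 58.7 x 58.4 longdir 89.7 circ 458.7 -1.4 d 61.7
  p2 z 17.2 n 410 c 603.9 -7.1 size 56.4 x 54.3 longdir 71.3 circ 603.9 -7.0 d 74.4
  in case medium z 20.7 c 628.9 151.1 size 45.8 x 40.4 longdir 61.2
scene
  p1 z 16.7 n 259 c 459.7 0.8 size 58.9 x 56.8 longdir -47.5 circ 459.0 -0.4 d 61.7
  p2 z 16.6 n 351 c 604.7 -5.9 size 56.1 x 55.5 longdir -19.3 circ 605.2 -7.9 d 72.4
  in case medium z 20.7 c 630.6 151.1 size 42.6 x 41.4 longdir 66.9
```

Emit:
step_arm([
  [0.085,0,-0.0025,-0.03,0],
  [0.085,0,0,-0.03,0],
  [0.085,0,0,-0.03,0],
  [0.085,0,0,-0.01,0],
  [0.085,0,0,-0.006,0],
  [0.085,0,0,0,0],
  [0.045,0,0,0,0],
  [0.045,0,0,0,0],
  [0.045,0,0,0,0],
  [0.045,0,0,0,0],
  [0.045,0,0,0,0],
  [0.045,0,0,0,0],
], force=80)

```text
clock: 17.33
position: [0.6058, -0.0092, 0.0064]
ee_rot: [0.124, 0.695, -0.123, 0.697]
ft_force: [-2.9, 1.3, 10.2]
grip_width: 0.599
```

Emit:
step_arm([
  [0.045,0,0,0.005,0],
  [0.045,0,0,0.02,0],
  [0.045,0,0,0.035,0],
  [0.045,-0.01,0.015,0.04,0],
  [0.045,-0.02,0.025,0,0.1],
  [0.045,-0.025,0.03,0,0.11],
  [0.045,-0.025,0.03,0,0.11],
  [0.045,-0.025,0.03,0,0.11],
  [0.045,-0.02,0.025,0,0.11],
  [0.045,-0.01,0.017,0,0.12],
  [0.045,0,0,0,0],
  [0.045,0,0,0,0],
])

```text
clock: 18.33
position: [0.4693, 0.1626, 0.1025]
ee_rot: [-0.11, 0.698, 0.109, 0.699]
ft_force: [-0.3, -0.9, -3.2]
grip_width: 0.596
```

```bash
python3 look.py square
```

```text
[0.4693 0.1626 0.1025] 0.596 jaw deg 107.8
held n 13235 top z-tcp 10.7 c -1.2 0.3 size 66.1 x 54.6 longdir -72.5 circ -1.4 0.9 d 73.8
wood z 9.8 c 447.5 157.2 size 93.3 x 43.1 longdir -71.9 | felt z 5.4 c 452.8 159.4 size 64.2 x 29.0 longdir -72.3 circ 453.1 159.5 d 69.6
  p1 z 17.1 n 434 c 458.0 -1.4 size 59.7 x 58.9 longdir 70.4 circ 458.6 -0.7 d 61.6
wood z 9.3 c 472.4 171.1 size 102.8 x 102.6 longdir -70.8 | felt z 5.7 c 469.7 164.8 size 59.2 x 58.3 longdir 20.0 circ 470.2 163.6 d 79.4
```

View pics/w_square.png

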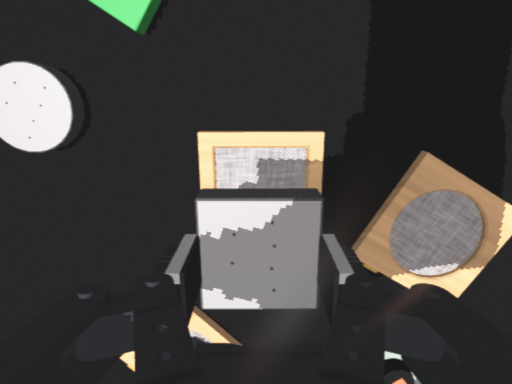

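Square is held at (259,250), aligned with its case (felt at (262,165), 2 mm to correct). The unmoved large disc is at (35,107), and the large case is at right (435,230).

Emit:
step_arm([
  [0.045,0.0007,0.002,-0.03,0],
  [0.045,0,0,-0.03,0],
  [0.045,0,0,-0.02,0],
  [0.045,0,0,-0.008,0],
  [0.045,0,0,-0.002,0],
  [0.045,0,0,-0.0005,0],
  [0.045,0,0,-0.0005,0],
  [0.045,0,0,0,0],
  [0.045,0,0,0,0],
])

```text
clock: 19.18
position: [0.4713, 0.1641, 0.0119]
ee_rot: [-0.109, 0.698, 0.109, 0.699]
ft_force: [-1.0, -0.2, -3.7]
grip_width: 0.597
```

Emit:
step_arm([
  [0.045,0,0,-0.0005,0],
  [0.045,0,0,-0.0005,0],
  [0.045,0,0,0,0],
])

```text
clock: 19.43
position: [0.4709, 0.164, 0.0105]
ee_rot: [-0.109, 0.698, 0.109, 0.699]
ft_force: [-1.1, -1.7, 2.7]
grip_width: 0.599
```

Emit:
step_arm([
  [0.045,0,0,-0.0004,0],
  [0.075,0,0,0,0],
  [0.075,0,0,0,0],
  [0.075,0,0,0,0],
  [0.08,0,0,0.01,0],
  [0.085,0,0,0.03,0],
  [0.085,0,-0.02,0.035,-0.11],
  [0.085,-0.002,-0.03,0.025,-0.11],
  [0.085,-0.003,-0.035,0,-0.11],
  [0.085,-0.003,-0.035,0,-0.11],
  [0.085,-0.003,-0.03,0,-0.11],
  [0.085,-0.001,-0.015,0,-0.11],
])

```text
clock: 20.43
position: [0.4581, -0.005, 0.1105]
ee_rot: [0.126, 0.695, -0.127, 0.696]
ft_force: [0.6, -0.6, -0.6]
grip_width: 0.998
```

Emit:
step_arm([
  [0.085,0,0,0,0],
  [0.085,0,0,0,0],
  [0.085,0,0,0,0],
])

```text
clock: 20.68
position: [0.4587, -0.0, 0.11]
ee_rot: [0.122, 0.696, -0.122, 0.697]
ft_force: [0.5, 0.1, 0.5]
grip_width: 0.99
```

```bash
python3 look2.py square
```

```text
[ 0.4587 -0.      0.11  ] 0.99 jaw deg 70.1
wrist
  p1 z 17.0 n 4953 c 458.9 -1.2 size 59.1 x 58.9 longdir -18.6 circ 459.0 -1.0 d 60.1
  in case square z 21.0 c 469.8 164.1 size 55.3 x 54.6 longdir -72.7
side
  p1 z 17.1 n 433 c 458.9 -1.1 size 58.8 x 58.5 longdir 59.0 circ 458.9 -0.9 d 61.1
  in case square z 21.0 c 468.4 163.4 size 57.6 x 57.3 longdir -69.9
scene
  p1 z 16.8 n 265 c 459.7 -1.1 size 58.5 x 58.0 longdir -65.4 circ 459.2 -0.9 d 61.7
  in case square z 20.7 c 470.1 166.2 size 57.9 x 54.7 longdir -70.3
```

Emit:
step_arm([
  [0.085,0.0003,-0.001,-0.03,0],
  [0.085,0,0,-0.03,0],
  [0.085,0,0,-0.03,0],
  [0.085,0,0,-0.01,0],
  [0.085,0,0,-0.0065,0],
  [0.085,0,0,0,0],
  [0.05,0,0,0,0],
  [0.05,0,0,0,0],
  [0.05,0,0,0,0],
  [0.05,0,0,0,0],
  [0.05,0,0,0,0],
  [0.05,0,0,0,0],
])

```text
clock: 21.83
position: [0.46, -0.0022, 0.0053]
ee_rot: [0.124, 0.695, -0.123, 0.697]
ft_force: [-6.0, -0.4, 17.0]
grip_width: 0.661
```

Emit:
step_arm([
  [0.05,0,0,0.005,0],
  [0.05,0,0,0.02,0],
  [0.05,0,0,0.035,0],
  [0.05,0,0.01,0.04,0],
  [0.05,0,0.025,0,0],
  [0.05,0,0.035,0,0],
  [0.05,0,0.035,0,0],
  [0.05,0.001,0.035,0,0],
  [0.05,0.001,0.035,0,0],
  [0.05,0.001,0.035,0,0],
  [0.05,0,0.035,0,0],
  [0.05,0,0.03,0,0],
])

```text
clock: 22.83
position: [0.4614, 0.2754, 0.1038]
ee_rot: [0.123, 0.696, -0.123, 0.697]
ft_force: [0.1, -0.8, -3.8]
grip_width: 0.652
```

Emit:
step_arm([
  [0.05,0,0.02,0,0],
  [0.05,0,0.01,0,0],
  [0.05,0,0,0,0],
  [0.05,0,0,0,0],
  [0.05,0,0,0,0],
])

```text
clock: 23.25
position: [0.4622, 0.3011, 0.1031]
ee_rot: [0.124, 0.696, -0.124, 0.696]
ft_force: [0.1, 0.4, -2.4]
grip_width: 0.654
```

```bash
python3 look.py large; python3 -c "
from h import *
p=camera('scene');print(case(p,cloud(p),CASES['large']))"
```

```text
[0.4622 0.3011 0.1031] 0.654 jaw deg 69.8
held n 12837 top z-tcp 11.4 c -2.4 -0.4 size 63.3 x 58.3 longdir 32.6 circ -5.3 2.6 d 69.6
wood z 9.8 c 460.0 302.5 size 99.7 x 93.1 longdir 77.2 | felt z 102.8 c 448.8 308.0 size 69.5 x 42.9 longdir 68.2 circ 460.3 303.5 d 69.8
wood z 9.6 c 464.0 311.2 size 116.7 x 102.0 longdir 77.6 | felt z 5.6 c 460.9 302.5 size 62.6 x 59.6 longdir 13.2 circ 460.6 302.8 d 65.8
wood z 9.4 c 456.6 311.8 size 112.3 x 111.5 longdir 77.8 | felt z 5.6 c 462.3 306.4 size 59.1 x 56.9 longdir 4.9 circ 462.1 307.0 d 61.6
```

View pics/w_large.png

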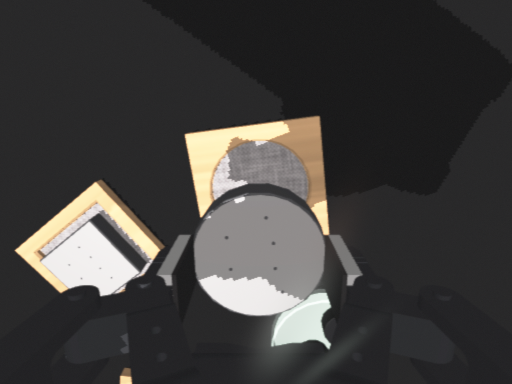

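Large disc is held at (260,250), aligned with its felt at (260,180). The square lies in its case at (92,262). Lowering.

Emit:
step_arm([
  [0.05,-0.0005,0.0015,-0.03,0],
  [0.05,0,0,-0.03,0],
  [0.05,0,0,-0.02,0],
  [0.05,0,0,-0.008,0],
  [0.05,0,0,-0.003,0],
  [0.05,0,0,-0.0005,0],
  [0.05,0,0,-0.0005,0],
  [0.05,0,0,0,0],
  [0.05,0,0,0,0],
])

```text
clock: 24.15
position: [0.462, 0.3048, 0.0122]
ee_rot: [0.124, 0.696, -0.123, 0.697]
ft_force: [-0.2, 0.7, -3.0]
grip_width: 0.656
```

Emit:
step_arm([
  [0.05,0,0,-0.0005,0],
  [0.05,0,0,-0.0005,0],
  [0.05,0,0,0,0],
])

```text
clock: 24.4
position: [0.4614, 0.3044, 0.0102]
ee_rot: [0.123, 0.696, -0.123, 0.696]
ft_force: [-0.5, -1.2, -3.4]
grip_width: 0.659
```

Emit:
step_arm([
  [0.05,0,0,-0.0005,0],
  [0.05,0,0,-0.0005,0],
  [0.05,0,0,0,0],
])

```text
clock: 24.65
position: [0.4614, 0.3044, 0.0096]
ee_rot: [0.123, 0.696, -0.123, 0.696]
ft_force: [-2.6, -1.4, 4.6]
grip_width: 0.653
```

Contact. Release, rise and back off to a clear pose.

Emit:
step_arm([
  [0.085,0,0,0,0],
  [0.085,0,0,0,0],
  [0.085,0,0,0,0],
  [0.085,0,0,0.01,0],
  [0.085,0,0,0.03,0],
  [0.085,0,0,0.035,0],
  [0.085,0,-0.02,0.04,0],
  [0.085,0.01,-0.03,0.04,0],
  [0.085,0.01,-0.035,0.035,0],
  [0.085,0.01,-0.035,0.02,0],
  [0.085,0.01,-0.02,0,0],
  [0.085,0,0,0,0],
])

```text
clock: 25.65
position: [0.5006, 0.172, 0.2053]
ee_rot: [0.126, 0.694, -0.126, 0.697]
ft_force: [-0.3, -1.1, -0.1]
grip_width: 0.996
```

Emit:
step_arm([
  [0.085,0,0,0,0],
  [0.085,0,0,0,0],
  [0.085,0,0,0,0],
])

```text
clock: 25.9
position: [0.497, 0.1787, 0.2027]
ee_rot: [0.123, 0.697, -0.123, 0.696]
ft_force: [0.3, -0.4, -0.2]
grip_width: 0.997
```

```bash
python3 look2.py large square rect medium small; python3 -c "
from h import *
p=camera('side'); save('end',p,(80,300,140,420),2.8)
X=cloud(p)
for n in CASES: print(n,case(p,X,CASES[n]).split('|')[0])"
```

```text
[0.497  0.1787 0.2027] 0.997 jaw deg 70.0
wrist
  in case large z 21.0 c 460.5 305.3 size 59.3 x 58.4 longdir 69.7
  in case square z 21.0 c 470.1 164.6 size 54.3 x 54.1 longdir -72.4
  in case medium z 21.0 c 629.9 150.8 size 43.1 x 42.9 longdir 8.8
side
  in case large z 21.1 c 459.8 305.2 size 59.0 x 58.8 longdir 29.9
  in case square z 21.1 c 468.9 164.0 size 57.1 x 56.8 longdir -72.5
  in case rect z 21.0 c 614.1 -163.1 size 63.1 x 35.1 longdir 17.6
  in case medium z 20.9 c 628.0 150.0 size 47.0 x 39.8 longdir 56.5
  in case small z 21.0 c 479.4 -145.6 size 26.9 x 25.7 longdir 56.0
scene
  in case large z 21.1 c 461.7 304.2 size 59.5 x 57.0 longdir -31.6
  in case square z 20.5 c 470.3 164.7 size 57.6 x 54.9 longdir -73.4
  in case rect z 20.5 c 614.2 -161.8 size 60.0 x 35.2 longdir 16.1
  in case medium z 20.5 c 630.4 150.3 size 44.4 x 40.4 longdir -58.1
  in case small z 20.2 c 480.9 -145.0 size 26.4 x 25.8 longdir -19.7
large wood z 9.8 c 461.8 306.7 size 114.0 x 99.8 longdir 75.2 
square wood z 9.5 c 472.1 170.7 size 103.5 x 102.5 longdir -71.8 
rect wood z 9.5 c 618.3 -158.5 size 109.0 x 76.3 longdir 15.7 
medium wood z 9.5 c 633.8 155.4 size 100.6 x 84.8 longdir 62.6 
small wood z 9.6 c 482.9 -141.9 size 76.0 x 68.3 longdir 65.3
```

View pics/end.png

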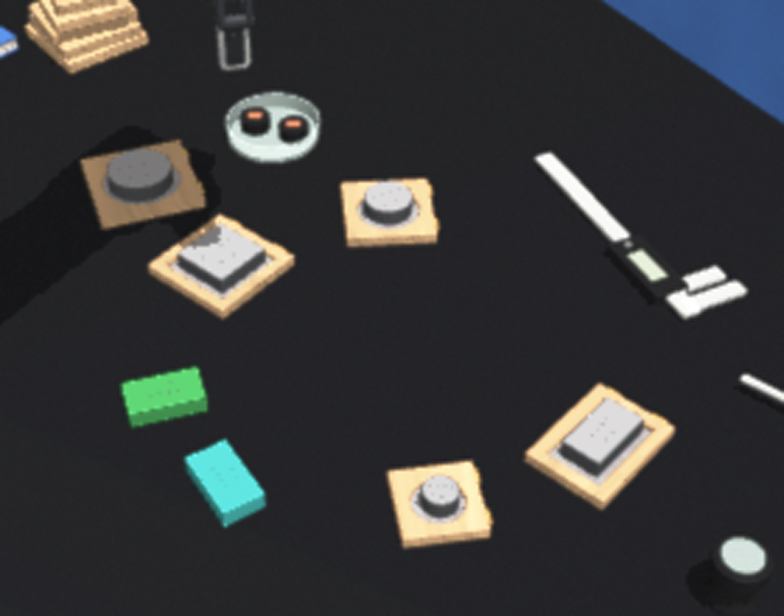

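All five blocks lie flat in their cases: large (140,175), square (220,255), medium (389,203), rectangular (602,435) and small (440,495). Every top is at about 20–21 mm and the arm is clear.

```bash
python3 -c "
from workcell import ticket; print(ticket.hand_in())"
```

```text
the job is handed in; nothing more can be done
None
```

All five blocks are in their own cases, and I handed the job in at about 26 s of the 141 s. I took both piles apart from the top, lowered each block until the force reading showed contact with the felt, and only then let go. The green and turquoise look-alikes were not touched.

- **Height:** in the last check, all five block tops read 20–21 mm, against 20 mm expected when seated. The cameras also read about 1 mm high on the piles.
- **Position:** block centres were within about 3 mm of the recess centres I had estimated; the limit is 11 mm. The rectangular and small blocks were checked only in the scene and side views. The other three were also checked in the wrist view.
- **Release:** the gripper was open and about 0.2 m up, and the force reading was near zero.
- **Disagreements:** the camera views differed by 1–3 mm. The outlines of the wood were thrown off by several mm, probably by the hinges and clasps, so I used the felt outlines instead. No check failed.

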